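# Hook and snap shut the toggle latch of a specimen transport box

## Robot

A 6-joint arm with a two-finger parallel gripper is mounted at the origin on a cart in front of the work surface, level with it; the furniture and walls round the work are solid. World frame = base frame: x ahead of the robot, y to its left, z up, the work surface at z = 0. Lengths are in mm, angles in rad, forces in N, time in s.
With the tool pointing down it reaches from about 275 to 1000 mm from the base axis. Payload 8.4 kg.
Tool frame: the origin (TCP) lies on the centre line of the jaws, within the pads' length; the fingertips stand 14 mm ahead of it and the grasp point (between the pads) lies 5 mm behind it; z points along the fingers, y is the line along which they close (so a half turn about z gives the same grasp; the last joint's range is limited). The gripper opens to 85 mm and grips with 20 to 120 N. Pads are 22 mm wide; open, the fingers measure 114 mm over their backs; the gripper's body (76 mm by 85 mm) begins 54 mm behind the grasp point. The pads swing forward as they close: fully open they stand 13 mm farther back than shut.
Start: joints at [1.241, 0.353, 1.633, -0, 1.155, -0.002], TCP at [201.224, 591.724, 245.281] pointing down, gripper open.
Joint ranges: [-2.63, 2.63], [-0.92, 2.1], [0.06, 2.66], [-1.3, 4.44], [0, 2.69], [-3.02, 3.02]. Speed limits (rad/s): [2.22, 2.22, 2.79, 3.14, 3.14, 3.14].

## Interface

Orientations are given as [roll, pitch, yaw] about the fixed x, y, z axes, in that order (R = Rz(yaw) Ry(pitch) Rx(roll)).
In Python, from rig import r gives the robot as it stands.
- The arm moves only by the tool step_arm, never from a script. Its argument "plan" is text: rows parted by semicolons, each of 7 numbers parted by spaces: the turn, a rotation vector about the world's x, y, z in degrees, then the shift along the world's x, y, z in mm, then the closure in counts, from 0 (fully open) to 255 (shut). In form: rx ry rz x y z hand; .... A call has 1 to 8 rows; each row is the pose to reach, as a shift and turn from the pose commanded when the call began; what a row does not reach only later rows make up. A row lasts 1/10 s, in which the tool goes at most 50 mm and 8.59 degrees, less where a joint would pass 70% of its speed; a pose out of reach is approached as far as the arm can. A call with a gripper value outside its range is refused whole. The fingers move at their own pace and stop on an object; "force" is the grip in N (left out, the last holds). Time passes only in rows, so rows that repeat a pose let the fingers close. It gives the time, the measured TCP pose, the force, the opening and the grip force at its end, in the units of the state.
- r.sense(): the state, without advancing time (a new reading comes with each control period).
- r.grab_frame(name): name is "side" or "top"; returns (picture, depth): 480x640x3 uint8, red, green, blue; 480x640 float32, mm along the optical axis (not along the pixel's ray), 0 where there is no reading.
- r.get_calibration(name): a dict with "K" (3x3 intrinsics, pixels), "k1" (the pictures are not rectified: a ray, as slopes to the right and down, at radius r is drawn at 1 + k1 r^2 times it, then the intrinsics apply), "world_from_camera" (4x4, takes a point from camera to world coordinates). Camera axes: x right, y down, z forward; pixel columns grow to the right and rows downward; lengths in mm; the calibration is good to about 2 mm. A picture is of the moment at which its call begins. get_calibration takes no time and is no camera call.
- r.sign_off(): hands the job in; it is judged then, once.
The state is a dict: "clock": time; "qpos": joint angles; "qvel": joint speeds; "joint_efforts": joint torques, N m; "eef_pos": TCP position; "tcp_rot": TCP orientation; "contact_force": force on the tool from outside, world axes, zero at the start; "wrist_torque": the same for the moment, N m; "opening": opening from 0.0 (shut) to 1.0 (fully open); "grasp_force": force on a finger pad.
Only numpy, scipy, OpenCV 4.12 (cv2) and the standard library are available. Lean on these libraries where they do the work, as an engineer would, in place of code of your own. Each camera call takes 0.05 s, during which the arm holds its last target. There are 200 camera calls.

## Task

The specimen transport box is packed and its lid rests loose on the springy seal. Swing the latch's wire bail over the hook-shaped keeper on the lid, draw it gently back until it seats in the hook and let it go, then press the red lever back and down past its centre until it snaps fully home and holds the lid tight. Use little force on the keeper, lid and lever, and leave the cup, timer and meter where they are.

Things in the scene. Friction and masses are not known exactly. Their poses are not given: they have to be found in the camera images.
- case: White specimen transport box, fixed to the worktop, 120 (x) x 140 (y) x 58 mm high, with a blue lid and, in front (-x), a grey latch block (60 mm wide, top 40 mm up) that reaches to 155 mm in front of the box centre. Origin on the worktop under the centre of the white box; +x points from the latch to the box's back, +z up. The latch works in the plane y = 0.
- lid: Blue lid, 124 x 144 x 14 mm, hinged at the back of the box; origin on the hinge, 60 mm behind the box centre, 58 mm up; axes as the box's when shut. The rubber seal carries its front about 3 mm up; 3 N there presses it shut against a hard stop, and it springs up again unless latched. Its top is 72 mm above the worktop when shut. It carries the keeper.
- keeper_nominal (a point): Where the centre of the bail's crossbar lies when seated in the keeper's hook, for the keeper's middle setting; it moves with the lid. The keeper is screw-adjusted: the whole hook sits up to 8 mm to either side of this along x, which is not measured and must be felt; over 12 N from the held bail spoils it. With the lid shut it is 46 mm in front of the box centre, 96 mm up; at first 3 mm higher.
- keeper_nose (a point): Top of the end of the hook's nose (middle setting), 3.5 mm behind (+x) and 8 mm above keeper_nominal. The dark steel hook, 14 mm wide, opens to +x: a post 2.5 mm on the -x side of keeper_nominal, a floor 2.5 mm below it that runs 25 mm to its +x side, and the nose 5 to 8 mm above it, which keeps the bar from rising only when it is drawn back against the post.
- latch_pivot (a point): Axis of the red lever (it runs along the box's y) on the latch block: 92 mm in front of the box centre, 64 mm up. The crossbar can be moved in the box's x-z plane 47 to 85 mm from this axis, but at most 77 mm when over the keeper; the lever follows.
- lever: Red toggle lever, origin on its axis, own z along it to its end 58 mm off; 4 mm thick, 22 mm wide. Starts roughly upright; turns from 40 degrees towards the box to home: pointing to -x, 15 degrees below level, hard stop. Stays where left (0.03 N m friction: 1.5 N at the crossbar). Leans 0 to 50 degrees to -x once the bail is seated. Takes up to 10 N near its end (25 N is too much); past level it pulls itself home.
- lever_pad (a point): Point on the pressing face of the red lever (the face that looks to the box when upright, up when home), 48 mm from its axis. Home, it is 139 mm in front of the box centre and 53.5 mm above the worktop.
- bail: Outer end of the steel wire bail, origin at the centre of its crossbar. Two wires (26 mm apart) join it, 65.5 mm long, to a pin on the lever 20 mm from the lever's axis; they are sprung and stretch by 1 mm per 2.5 N. A weak spring swings the bail up and back, away from the lid, whenever it is let go and not caught under the hook's nose.
- bail_bar (a point): Centre of the bail's crossbar: 5 mm thick, along the box's y, with a black ball of 10 mm diameter at either end (46 mm over both balls). Easily pinched from above across the balls; the bail then pivots freely between the fingertips.
- cup_mid (a point): Centre of a clear specimen cup with a red lid, 62 mm across, 72 mm tall, standing near the work; leave alone.
- timer_mid (a point): Centre of a small white lab timer with a red button, 58 x 66 x 17 mm, lying near the work; leave alone.
- meter_mid (a point): Centre of a small white meter, 93 x 52 x 20 mm, lying near the work; leave alone.

How it is judged:
By the outcome, as a careful person would: the job done as asked, in the order asked, and still so for the second after the job is handed in, with the robot touching nothing.
It also fails if it takes over 58 s, if anything falls off the work surface, if the arm or the gripper's body presses on something with over 40 N, if the wrist force passes 120 N, or if a joint passes its speed limit or range.

## Working session

There is one attempt and no reset: what is moved stays moved. The work goes in short steps, Python scripts to look and compute and a tool call to move; the robot and the scene stay as the last step left them, time stands still between calls to the robot, and variables do not carry over. Pictures are saved under pics/ and viewed, at most 10 in all, crops included, and the job is handed in when it is done.

Besides the shell and the picture viewer there is one more tool, called after "Call:" by a JSON object that holds its "name" and its "arguments". step_arm: Moves the arm, as the interface text tells. Its arguments: {"type":"object","properties":{"plan":{"type":"string"},"force":{"type":"number"}},"required":["plan"]}

```bash
mkdir -p pics; ls
cat > h.py <<'E'
import numpy as np, cv2
from rig import r
def grab(n):
    p,d=r.grab_frame(n); np.savez(f'pics/{n}.npz',p=p,d=d); return p,d
def load(n):
    z=np.load(f'pics/{n}.npz'); return z['p'],z['d']
def ray(n,u,v):
    c=r.get_calibration(n);K=np.array(c['K']);k1=c['k1']
    x=(u-K[0,2])/K[0,0];y=(v-K[1,2])/K[1,1]
    rd=np.hypot(x,y);rr=rd
    for _ in range(20): rr=rd/(1+k1*rr*rr)
    s=rr/np.maximum(rd,1e-12)
    return x*s,y*s
def pt(n,u,v,z):
    x,y=ray(n,np.asarray(u,float),np.asarray(v,float));T=np.array(r.get_calibration(n)['world_from_camera'])
    P=np.stack([x*z,y*z,z*np.ones_like(x)],-1);return P@T[:3,:3].T+T[:3,3]
def onz(n,u,v,h):
    a=pt(n,u,v,np.array(0.));b=pt(n,u,v,np.array(1.));t=(h-a[2])/(b-a)[2];return a+t*(b-a)
def proj(n,P):
    c=r.get_calibration(n);K=np.array(c['K']);T=np.linalg.inv(np.array(c['world_from_camera']))
    q=np.asarray(P)@T[:3,:3].T+T[:3,3];x=q[...,0]/q[...,2];y=q[...,1]/q[...,2];f=1+c['k1']*(x*x+y*y)
    return np.stack([K[0,0]*x*f+K[0,2],K[1,1]*y*f+K[1,2]],-1)
E
python3 - <<'E'
from h import *
for n in('side','top'):
    p,d=grab(n);cv2.imwrite(f'pics/{n}0.png',p[...,::-1]);c=r.get_calibration(n);print(n,np.array(c['world_from_camera']).round(3),c['K'],c['k1'])
print(r.sense())
E
```

```text
pics
side [[ 9.90000e-01 -6.70000e-02  1.26000e-01  4.34901e+02]
 [-1.42000e-01 -4.24000e-01  8.94000e-01 -9.97543e+02]
 [-6.00000e-03 -9.03000e-01 -4.30000e-01  5.93797e+02]
 [ 0.00000e+00  0.00000e+00  0.00000e+00  1.00000e+00]] [[601.48567428   0.         318.25845108]
 [  0.         601.48567428 243.7991663 ]
 [  0.           0.           1.        ]] -0.1696834425774054
top [[-5.90000e-02 -9.74000e-01  2.19000e-01  3.82562e+02]
 [-9.98000e-01  5.90000e-02 -5.00000e-03 -2.69380e+01]
 [-8.00000e-03 -2.19000e-01 -9.76000e-01  9.64089e+02]
 [ 0.00000e+00  0.00000e+00  0.00000e+00  1.00000e+00]] [[480.44785197   0.         320.10009641]
 [  0.         480.44785197 243.0760113 ]
 [  0.           0.           1.        ]] 0.01269587299121868
{'clock': 0.1, 'qpos': array([ 1.24053873e+00,  3.53579741e-01,  1.63407101e+00,  2.61429089e-05,
        1.15520858e+00, -2.38087779e-03]), 'qvel': array([-0.00103131, -0.00193459, -0.00127985, -0.00114753, -0.00211864,
       -0.00045234]), 'joint_efforts': array([-5.61544512e-04, -6.06353760e+01, -3.42816710e+01, -9.97509642e-05,
        3.89112218e-03, -1.03025599e-05]), 'eef_pos': array([201.11622712, 591.31480092, 244.63140233]), 'tcp_rot': array([-3.14032603e+00, -2.69199517e-05,  2.81370535e+00]), 'contact_force': array([0.24537909, 0.03382319, 0.95665127]), 'wrist_torque': array([-0.07374938, -0.02285725, -0.02046452]), 'grasp_force': 0.0, 'opening': 1.0013855241154979}
```

View pics/side0.png

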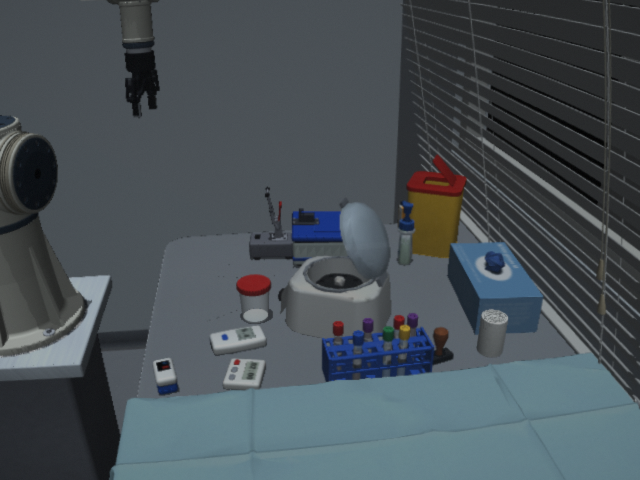

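View pics/top0.png

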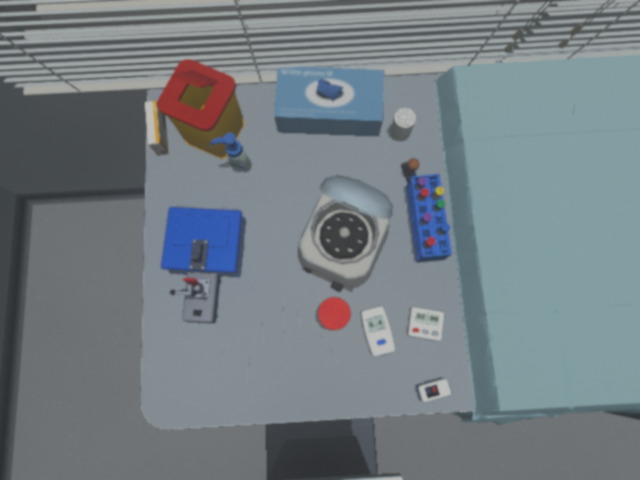

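The top view shows the blue lid at about (202,240), the latch block at (200,300) and the red lever/bail at (190,285). The side view shows the lid at (318,222), the lever at (280,220) and the bail end at (267,190). I'll enlarge both.

Run:
```python
from h import *
p,_=load('top');a=cv2.resize(p[190:340,140:260],None,fx=5,fy=5,interpolation=cv2.INTER_CUBIC)
p,_=load('side');b=cv2.resize(p[170:280,235:365],None,fx=6,fy=6,interpolation=cv2.INTER_CUBIC)
a=cv2.resize(p*0,(1,1)) if 0 else a
cv2.imwrite('pics/topc.png',cv2.convertScaleAbs(a[:600,:,::-1],alpha=1.5));cv2.imwrite('pics/sidec.png',cv2.convertScaleAbs(b[:600,:,::-1],alpha=1.5))
```

```text
(no output)
```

View pics/topc.png

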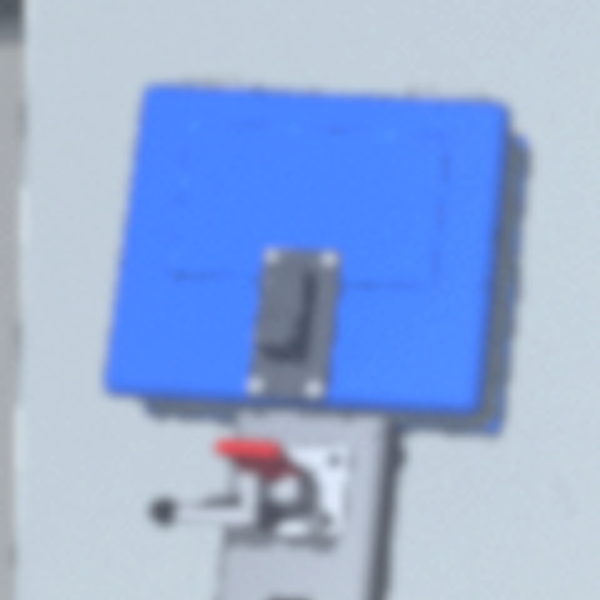

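View pics/sidec.png

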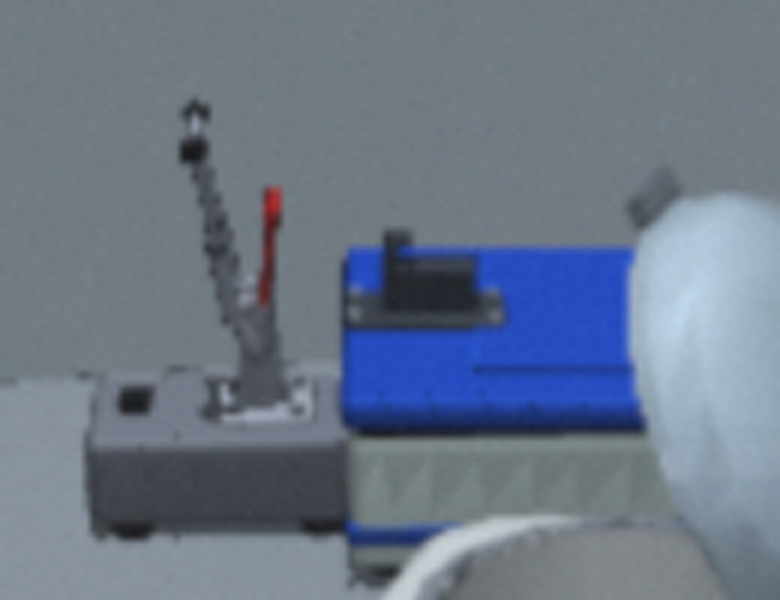

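```bash
cat >> h.py <<'E'
def b2w(s,P):
    c,n=np.cos(s[2]),np.sin(s[2]);P=np.asarray(P,float)
    return np.stack([s[0]+c*P[...,0]-n*P[...,1],s[1]+n*P[...,0]+c*P[...,1],P[...,2]],-1)
def w2b(s,P):
    c,n=np.cos(s[2]),np.sin(s[2]);d=np.asarray(P)-[s[0],s[1],0]
    return np.stack([c*d[...,0]+n*d[...,1],-n*d[...,0]+c*d[...,1],d[...,2]],-1)
E
python3 - <<'E'
from h import *
from scipy.optimize import least_squares
tp=np.array([(145,88),(507,103),(480,410),(105,392)])/5+[140,190]
tb=np.array([(62,72,72),(62,-72,72),(-62,-72,75),(-62,72,75)])
sp=np.array([(347,250),(349,430),(90,447)])/6+[235,170]
sb=np.array([(-62,72,75),(-62,-72,61),(-155,-30,40)])
f=lambda s,w:np.r_[(proj('top',b2w(s,tb))-tp).ravel()*w[0],(proj('side',b2w(s,sb))-sp).ravel()*w[1]]
for w in((1,0),(0,1),(1,1)):
    o=least_squares(f,[450,210,0],args=(w,),x_scale=[1,1,.01]);print(w,o.x.round(4));print(f(o.x,(1,1)).reshape(-1,2).round(1).tolist())
s=o.x
# two balls: triangulate via side rays + depth
p,d=load('side');
for u,v in((267,195),(267.5,188.3)):
    print('depth',d[int(v)-1:int(v)+3,int(u)-1:int(u)+3].round(0).tolist())
# bar from side: intersect ray with y_b=-18 / +18
for (u,v),y in(((267,195),-18),((267.5,188.3),18)):
    a=w2b(s,pt('side',u,v,np.array(0.)));b=w2b(s,pt('side',u,v,np.array(1.)));t=(y-a[1])/(b-a)[1];print('bar box',(a+t*(b-a)).round(1))
# top: ball seen at (162,510) crop
for y in(18,):
    u,v=162/5+140,510/5+190
    a=w2b(s,pt('top',u,v,np.array(0.)));b=w2b(s,pt('top',u,v,np.array(1.)));t=(y-a[1])/(b-a)[1];print('top bar box',(a+t*(b-a)).round(1))
    print([w2b(s,onz('top',u,v,h)).round(1).tolist() for h in(130,135,140,145)])
# keeper nominal in top crop; lid top depth
print(proj('side',b2w(s,np.array([(-46,0,99),(-42.5,0,107),(-92,0,64)])))*1)
p,d=load('top');vv,uu=np.mgrid[205:235,172:235];P=w2b(s,pt('top',uu,vv,d[205:235,172:235]));print(np.nanmedian(P[d[205:235,172:235]>0],0))
E
```

```text
(1, 0) [ 6.036961e+02  1.927230e+02 -1.056000e-01]
[[-0.7, -1.1], [1.0, -0.9], [0.6, 0.8], [-0.9, 1.0], [-2.5, -1.8], [-3.0, 0.7], [-2.7, -0.7]]
(0, 1) [ 6.093002e+02  1.895533e+02 -1.005000e-01]
[[0.8, -3.8], [2.4, -3.9], [2.5, -2.4], [1.0, -1.9], [-0.1, -1.4], [0.0, 1.2], [0.0, -0.1]]
(1, 1) [ 6.058757e+02  1.924438e+02 -1.003000e-01]
[[-0.7, -2.0], [0.9, -2.2], [1.0, -0.5], [-0.6, 0.0], [-1.7, -1.7], [-1.8, 0.7], [-1.6, -0.6]]
depth [[1255.0, 1260.0, 1261.0, 1290.0], [1259.0, 1256.0, 1255.0, 1292.0], [1258.0, 1257.0, 1262.0, 1294.0], [2204.0, 1260.0, 1266.0, 1293.0]]
depth [[1287.0, 1284.0, 1291.0, 1291.0], [1287.0, 1287.0, 1291.0, 1285.0], [1285.0, 1281.0, 1282.0, 1285.0], [1275.0, 1271.0, 1279.0, 2192.0]]
bar box [-110.9  -18.   146.7]
bar box [-111.    18.   148.4]
top bar box [-114.1   18.   158.2]
[[-111.1, 27.1, 130.0], [-111.7, 25.4, 135.0], [-112.2, 23.8, 140.0], [-112.7, 22.2, 145.0]]
[[298.3129924  212.04958049]
 [299.86485482 208.57419953]
 [277.54142784 227.38941379]]
[36.23312058  4.00483816 73.0920005 ]
```

Call:
{"name": "step_arm", "arguments": {"plan": "0 0 3 25 -33 0 0; 0 0 5 55 -72 0 0; 0 0 7 85 -112 0 0; 0 0 9 115 -152 0 0; 0 0 11 145 -192 0 0; 0 0 13 175 -231 0 0; 0 0 13 202 -267 0 0; 0 0 13 225 -297 0 0"}}

```text
clock: 0.9
eef_pos: [427.1, 292.5, 245.2]
tcp_rot: [-3.141, -0.0, 3.04]
contact_force: [0.4, 0.1, 0.4]
opening: 1.002
grasp_force: 0.0
```

Call:
{"name": "step_arm", "arguments": {"plan": "0 0 0 20 -27 -5 0; 0 0 0 40 -54 -15 60; 0 0 0 58 -78 -25 60; 0 0 0 69 -91 -32 60; 0 0 0 69 -91 -35 60; 0 0 0 69 -91 -35 60; 0 0 0 69 -91 -35 60"}}

```text
clock: 1.6
eef_pos: [494.7, 204.3, 210.4]
tcp_rot: [3.141, -0.0, 3.041]
contact_force: [-0.3, 0.4, -0.6]
opening: 0.766
grasp_force: 0.0
```

Run:
```python
from h import *
s=r.sense();print(s['clock'],s['eef_pos'],s['tcp_rot'],s['opening'],s['contact_force'])
for n in('top','side'):
    grab(n)
e=s['eef_pos']
print(proj('top',e),proj('side',e))
p,_=load('side');b=p[125:255,235:365];cv2.imwrite('pics/side1.png',cv2.convertScaleAbs(cv2.resize(b,None,fx=4.6,fy=4.6,interpolation=cv2.INTER_CUBIC)[...,::-1],alpha=1.8))
```

```text
1.6 [494.73983954 204.34318933 210.35475492] [ 3.14148995e+00 -3.47966037e-04  3.04117883e+00] 0.7663365327165631 [-0.32316365  0.38011475 -0.64696522]
[173.30123168 286.98982985] [265.68516662 163.2347582 ]
```

View pics/side1.png

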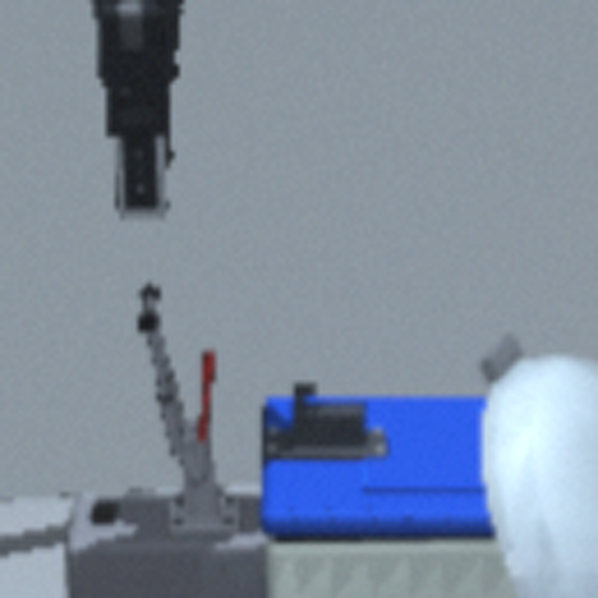

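In the side crop the finger is centred at (142,190) and the near ball at (148,322), so the bar sits about 1 mm ahead of the TCP in x. Next I'll check the top view.

Run:
```python
from h import *
p,_=load('top');a=p[205:325,130:250];cv2.imwrite('pics/top1.png',cv2.convertScaleAbs(cv2.resize(a,None,fx=5,fy=5,interpolation=cv2.INTER_CUBIC)[...,::-1],alpha=1.8))
e=r.sense()['eef_pos']
for y in(-42,42):
  for z in (-8,): 
    q=e+np.array([y*.1,y*.995,-z]);print(y,(proj('top',q)-[130,205])*5)
s=[609.3,191,-.1005]
for b in((-46,0,99),(-42.5,0,107),(-92,0,64),(-155,30,40),(-155,-30,40)): print(b,(proj('top',b2w(s,b))-[130,205])*5,(proj('side',b2w(s,b))-[235,125])*4.6)
```

```text
-42 [341.87432188 411.43586106]
42 [ 73.71550829 400.76821118]
(-46, 0, 99) [334.84114147 261.51772935] [298.84731167 401.13744252]
(-42.5, 0, 107) [330.11429353 247.91275123] [306.00987327 385.14221112]
(-92, 0, 64) [346.79930194 398.87366502] [203.14799475 471.73177043]
(-155, 30, 40) [268.16671577 568.50195751] [ 76.50755466 494.97034965]
(-155, -30, 40) [425.07714048 574.93237083] [ 69.10172387 547.88369159]
```

View pics/top1.png

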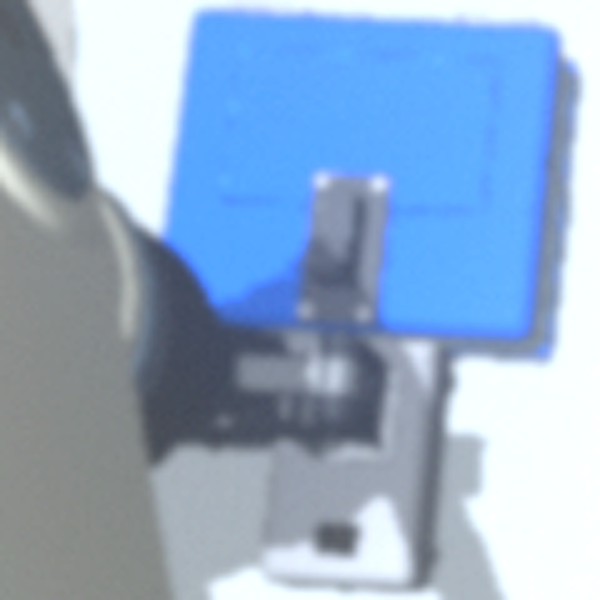

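Run:
```python
from h import *
e=r.sense()['eef_pos']
for y,z in((-32.5,199.5),(-45,199.5),(-32.5,196.4),(-45,196.4)): print(proj('side',[e[0]+y*.1,e[1]+y*.995,z]))
print('bar at z146.5',onz('side',267.3,191.7,146.5),onz('side',267.3,191.7,148))
s=[610,192,-.1]
for nm,u,v in(('nose',235+316/4.6,125+385/4.6),('postL',235+295/4.6,125+385/4.6),('floorend',235+365/4.6,125+410/4.6),('bar',267.3,191.7)):
    a=w2b(s,pt('side',u,v,np.array(0.)));b=w2b(s,pt('side',u,v,np.array(1.)))
    t=(0-a[1])/(b-a)[1];q=a+t*(b-a);print(nm,q.round(1),b2w(s,q).round(1))
```

```text
[265.36596479 173.15712706]
[265.13123205 175.14363581]
[265.42799856 174.59784628]
[265.1942321  176.59613657]
bar at z146.5 [495.66108908 205.8284742  146.5       ] [495.45733016 201.79299407 148.        ]
nose [-38.4   0.  106.5] [571.8 195.8 106.5]
postL [-48.2   0.  106.8] [562.  196.8 106.8]
floorend [-15.6   0.   93.3] [594.5 193.6  93.3]
bar [-115.     0.   147.4] [495.5 203.5 147.4]
```

Call:
{"name": "step_arm", "arguments": {"plan": "0 0 0 1 0 -20 20; 0 0 0 1 0 -40 20; 0 0 0 1 0 -55 20; 0 0 0 1 0 -67 20; 0 0 0 1 0 -67 60; 0 0 0 1 0 -67 90; 0 0 0 1 0 -67 90", "force": 20}}

```text
clock: 2.4
eef_pos: [496.7, 204.1, 144.1]
tcp_rot: [3.141, 0.001, 3.041]
contact_force: [-0.2, -0.7, -0.0]
opening: 0.646
grasp_force: 0.0
```

Call:
{"name": "step_arm", "arguments": {"plan": "0 0 0 0 0 0 100; 0 0 0 0 0 0 105; 0 0 0 0 0 0 105"}}

```text
clock: 2.7
eef_pos: [496.4, 203.7, 143.6]
tcp_rot: [3.141, 0.0, 3.041]
contact_force: [-0.1, 0.3, -0.9]
opening: 0.586
grasp_force: 0.0
```

Call:
{"name": "step_arm", "arguments": {"plan": "0 0 0 0 0 0 112; 0 0 0 0 0 0 120; 0 0 0 0 0 0 120; 0 0 0 0 0 0 120"}}

```text
clock: 3.1
eef_pos: [496.6, 204.3, 143.6]
tcp_rot: [3.14, 0.001, 3.041]
contact_force: [-0.2, 4.4, 3.0]
opening: 0.529
grasp_force: 3.1
```

Call:
{"name": "step_arm", "arguments": {"plan": "0 0 0 0 1 0 120; 0 0 0 0 1 0 120; 0 0 0 0 1 0 120"}}

```text
clock: 3.4
eef_pos: [496.3, 204.8, 143.4]
tcp_rot: [3.141, 0.0, 3.041]
contact_force: [0.1, 2.5, 4.2]
opening: 0.526
grasp_force: 2.7
```

Call:
{"name": "step_arm", "arguments": {"plan": "0 0 0 0 0 0 130; 0 0 0 0 0 0 130; 0 0 0 0 0 0 130"}}

```text
clock: 3.7
eef_pos: [496.4, 204.9, 143.6]
tcp_rot: [3.141, 0.0, 3.041]
contact_force: [-2.1, 2.5, 6.1]
opening: 0.509
grasp_force: 19.5
```

Call:
{"name": "step_arm", "arguments": {"plan": "0 0 0 0 0 1 140; 0 0 0 0 0.5 2 140; 0 0 0 0 0.5 2 140"}}

```text
clock: 4.0
eef_pos: [495.9, 205.0, 144.8]
tcp_rot: [-3.141, -0.001, 3.041]
contact_force: [0.6, 3.4, -3.2]
opening: 0.507
grasp_force: 21.1
```

Run:
```python
from h import *
grab('side');print(r.sense()['contact_force'])
p,_=load('side');b=p[125:255,235:365];cv2.imwrite('pics/side2.png',cv2.convertScaleAbs(cv2.resize(b,None,fx=4.6,fy=4.6,interpolation=cv2.INTER_CUBIC)[...,::-1],alpha=1.8))
```

```text
[ 0.38796068  3.04203349 -4.60582784]
```

View pics/side2.png

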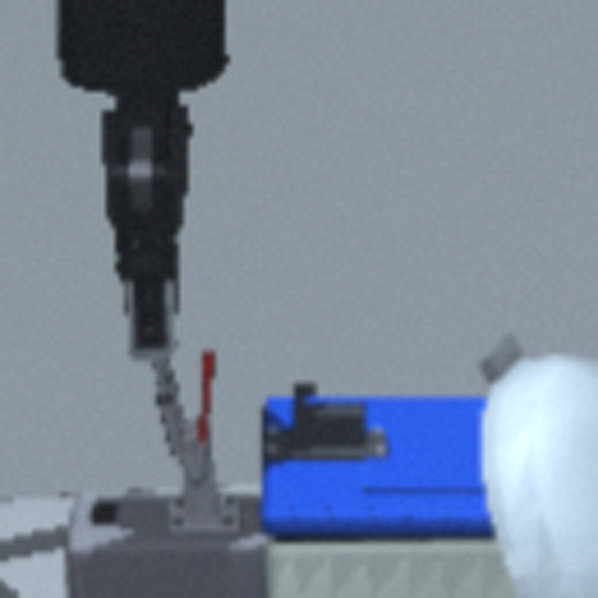

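The side view shows the fingertips at (150,355) enclosing the bar. Next I swing it over along an arc.

Call:
{"name": "step_arm", "arguments": {"plan": "0 0 0 5 0 -0.5 140; 0 0 0 10 -0.5 -0.5 140; 0 0 0 17 -1.2 -1 140; 0 0 0 25 -2 -1.5 140; 0 0 0 32 -2.7 -3.5 140; 0 0 0 40 -3.5 -6.5 140; 0 0 0 48 -4.3 -10 140; 0 0 0 55 -5 -13.5 140"}}

```text
clock: 4.85
eef_pos: [551.7, 199.8, 131.2]
tcp_rot: [-3.141, -0.001, 3.041]
contact_force: [-1.5, -2.2, 1.6]
opening: 0.508
grasp_force: 21.4
```

Call:
{"name": "step_arm", "arguments": {"plan": "0 0 0 6 -0.6 -3 140; 0 0 0 11 -1.1 -6 140; 0 0 0 15 -1.5 -9.5 140; 0 0 0 19 -1.9 -13 140; 0 0 0 22 -2.2 -16 140; 0 0 0 25 -2.5 -19 140; 0 0 0 27 -2.7 -21 140; 0 0 0 27 -2.7 -21 140"}}

```text
clock: 5.65
eef_pos: [577.7, 197.4, 110.1]
tcp_rot: [-3.141, -0.002, 3.041]
contact_force: [-2.5, -2.2, -0.1]
opening: 0.512
grasp_force: 21.5
```

Call:
{"name": "step_arm", "arguments": {"plan": "0 0 0 1 0 -2 140; 0 0 0 1.5 0 -4 140; 0 0 0 1.5 0 -6 140; 0 0 0 1.5 0 -8 140; 0 0 0 1.5 0 -8 140"}}

```text
clock: 6.15
eef_pos: [580.6, 197.4, 103.1]
tcp_rot: [3.142, 0.002, 3.041]
contact_force: [-0.0, -4.6, 0.4]
opening: 0.508
grasp_force: 21.6
```

Call:
{"name": "step_arm", "arguments": {"plan": "0 0 0 0 0 -1 140; 0 0 0 0 0 -2 140; 0 0 0 0 0 -3 140; 0 0 0 0 0 -3 140"}}

```text
clock: 6.55
eef_pos: [581.3, 197.4, 100.5]
tcp_rot: [3.141, 0.003, 3.041]
contact_force: [2.4, -5.4, 0.2]
opening: 0.51
grasp_force: 21.6
```

Call:
{"name": "step_arm", "arguments": {"plan": "0 0 0 0 0 -1 140; 0 0 0 0 0 -1.5 140; 0 0 0 0 0 -1.5 140"}}

```text
clock: 6.85
eef_pos: [581.3, 197.4, 99.1]
tcp_rot: [3.141, 0.003, 3.041]
contact_force: [1.4, -6.2, 0.9]
opening: 0.511
grasp_force: 21.6
```

Call:
{"name": "step_arm", "arguments": {"plan": "0 0 0 0 -1 0 140; 0 0 0 0 -1.5 0 140; 0 0 0 0 -1.5 0 140"}}

```text
clock: 7.15
eef_pos: [580.9, 196.6, 99.0]
tcp_rot: [3.14, 0.003, 3.04]
contact_force: [2.9, -0.7, 1.6]
opening: 0.509
grasp_force: 21.5
```

Run:
```python
from h import *
grab('side');s=r.sense();print(s['contact_force'],s['eef_pos'])
p,_=load('side');b=p[160:250,255:375];cv2.imwrite('pics/side3.png',cv2.convertScaleAbs(cv2.resize(b,None,fx=6.6,fy=6.6,interpolation=cv2.INTER_CUBIC)[...,::-1],alpha=2.2))
```

```text
[ 2.69190737 -0.60508004  0.83308672] [580.72039853 196.55349566  98.87359311]
```

View pics/side3.png

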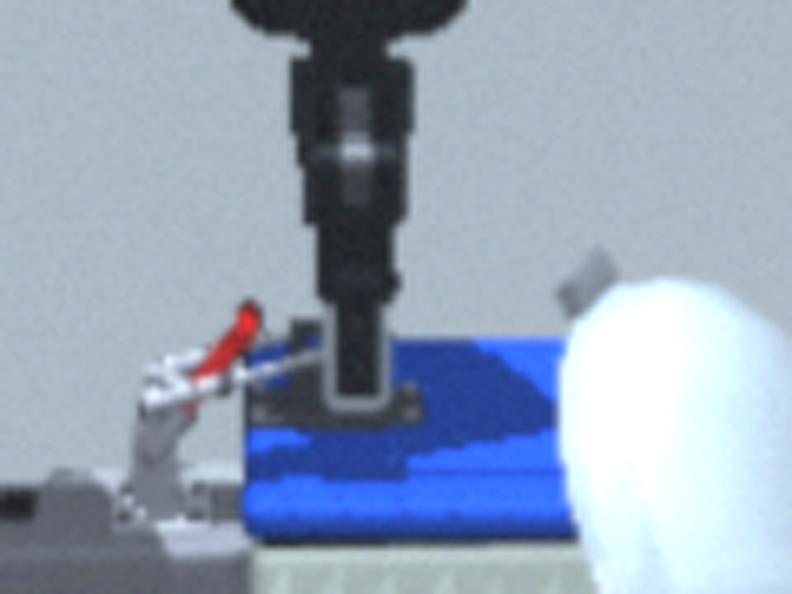

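The side crop shows the fingers at (357,370), past the hook's nose at (305,325), with the bail over it and the lever leaning towards the box. Next I'll feel for the hook's floor.

Call:
{"name": "step_arm", "arguments": {"plan": "0 0 0 0 0 -0.5 140; 0 0 0 0 0 -1 140; 0 0 0 0 0 -1 140; 0 0 0 0 0 -1 140"}}

```text
clock: 7.6
eef_pos: [579.8, 196.4, 97.3]
tcp_rot: [3.141, 0.0, 3.041]
contact_force: [2.6, 2.0, 1.1]
opening: 0.508
grasp_force: 21.5
```

Call:
{"name": "step_arm", "arguments": {"plan": "0 0 0 0 0 -0.5 140; 0 0 0 0 0 -1 140; 0 0 0 0 0 -1 140; 0 0 0 0 0 -1 140"}}

```text
clock: 8.0
eef_pos: [579.8, 196.2, 96.3]
tcp_rot: [3.141, 0.0, 3.041]
contact_force: [3.3, 3.3, 1.6]
opening: 0.51
grasp_force: 21.5
```

Call:
{"name": "step_arm", "arguments": {"plan": "0 0 0 0 0 -0.5 140; 0 0 0 0 0 -1 140; 0 0 0 0 0 -1 140; 0 0 0 0 0 -1 140"}}

```text
clock: 8.4
eef_pos: [579.7, 196.1, 95.3]
tcp_rot: [3.141, 0.0, 3.041]
contact_force: [3.3, 3.6, 1.2]
opening: 0.509
grasp_force: 21.6
```

Call:
{"name": "step_arm", "arguments": {"plan": "0 0 0 0 -0.5 -0.5 140; 0 0 0 0 -0.5 -1 140; 0 0 0 0 -0.5 -1 140; 0 0 0 0 -0.5 -1 140"}}

```text
clock: 8.8
eef_pos: [579.9, 195.9, 94.4]
tcp_rot: [3.141, 0.0, 3.04]
contact_force: [2.8, 5.2, 1.7]
opening: 0.506
grasp_force: 21.6
```

Run:
```python
from h import *
A=[]
for i in range(4):
    p,d=r.grab_frame('side');s=r.sense();A.append(np.r_[s['contact_force'],s['eef_pos']])
print(np.mean(A,0).round(2),np.std(A,0).round(2))
# lid top height near rear/front: depth, patch on blue lid right-front
p,d=load('side')
def lid(d,p):
    m=(p[...,2].astype(int)>90)&(p[...,2]>2*p[...,0].astype(int))&(d>0);m[:, :293]=0;m[:,338:]=0;m[:205]=0;m[238:]=0
    v,u=np.nonzero(m);Q=w2b([610,192,-.1],pt('side',u,v,d[v,u]));k=(Q[:,1]>-65)&(Q[:,1]<65);Q=Q[k]
    c=np.linalg.lstsq(np.c_[Q[:,0],Q[:,1],np.ones(len(Q))],Q[:,2],rcond=None)[0];return len(Q),c.round(4),(c@[-45,0,1]).round(2)
print(lid(d,p)); p2,d2=grab('side');print(lid(d2,p2))
```

```text
[  3.43   4.99   1.55 579.87 195.87  94.38] [0.34 0.3  0.24 0.02 0.01 0.01]
(296, array([-2.90000e-03,  2.00000e-03,  7.51502e+01]), np.float64(75.28))
(293, array([-3.50000e-03,  5.00000e-04,  7.50966e+01]), np.float64(75.25))
```

Call:
{"name": "step_arm", "arguments": {"plan": "0 0 0 0 0.7 -0.5 140; 0 0 0 0 0.7 -1 140; 0 0 0 0 0.7 -1 140; 0 0 0 0 0.7 -1 140"}}

```text
clock: 9.45
eef_pos: [579.7, 196.2, 93.3]
tcp_rot: [-3.142, -0.0, 3.041]
contact_force: [2.4, 3.3, 2.5]
opening: 0.509
grasp_force: 21.6
```

Call:
{"name": "step_arm", "arguments": {"plan": "0 0 0 0 0 -0.5 140; 0 0 0 0 0 -1 140; 0 0 0 0 0 -1 140; 0 0 0 0 0 -1 140"}}

```text
clock: 9.85
eef_pos: [579.5, 196.2, 92.3]
tcp_rot: [-3.142, -0.0, 3.041]
contact_force: [0.6, 3.9, 4.9]
opening: 0.511
grasp_force: 21.7
```

Run:
```python
from h import *
def lid(d,p):
    m=(p[...,2].astype(int)>90)&(p[...,2]>2*p[...,0].astype(int))&(d>0);m[:, :293]=0;m[:,338:]=0;m[:205]=0;m[238:]=0
    v,u=np.nonzero(m);Q=w2b([610,192,-.1],pt('side',u,v,d[v,u]));k=(Q[:,1]>-65)&(Q[:,1]<65);Q=Q[k]
    c=np.linalg.lstsq(np.c_[Q[:,0],Q[:,1],np.ones(len(Q))],Q[:,2],rcond=None)[0];return len(Q),c.round(4),(c@[-45,0,1]).round(2)
p0,d0=load('side');p,d=grab('side');print(lid(d0,p0),lid(d,p));s=r.sense();print(s['contact_force'],s['eef_pos'])
b=p[160:250,255:375];cv2.imwrite('pics/side4.png',cv2.convertScaleAbs(cv2.resize(b,None,fx=6.6,fy=6.6,interpolation=cv2.INTER_CUBIC)[...,::-1],alpha=2.2))
```

```text
(293, array([-3.50000e-03,  5.00000e-04,  7.50966e+01]), np.float64(75.25)) (295, array([2.2000e-02, 2.8000e-03, 7.4103e+01]), np.float64(73.11))
[-0.09421745  3.38858858  4.60371801] [579.49046036 196.22978342  92.30162464]
```

View pics/side4.png

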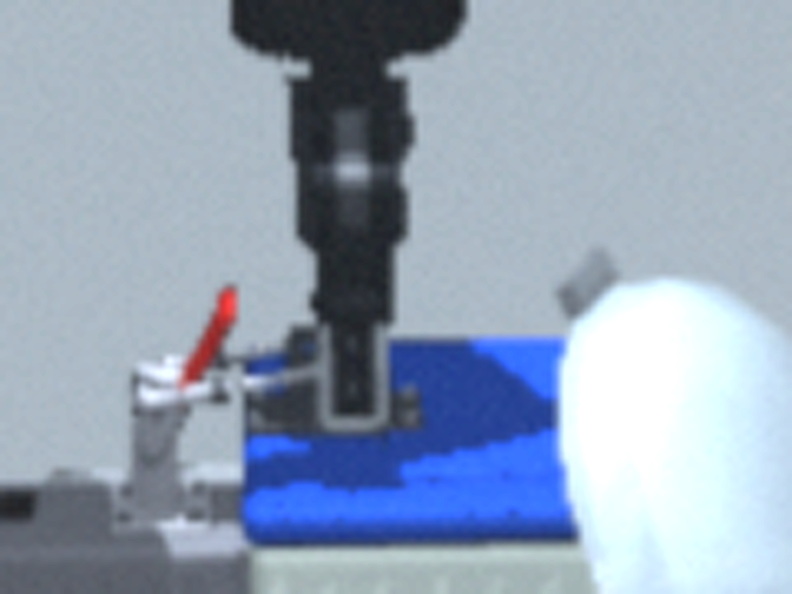

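The crop shows the fingertips at (355,425) and the lid pressed about 2 mm. So the bar is on the hook's floor, about 5 mm above the TCP. I'll raise it slightly and draw it back.

Call:
{"name": "step_arm", "arguments": {"plan": "0 0 0 0 0.2 1 140; 0 0 0 0 0.2 2 140; 0 0 0 -1.5 0.4 2.2 140; 0 0 0 -3 0.5 2.2 140; 0 0 0 -4.5 0.7 2.2 140; 0 0 0 -4.5 0.7 2.2 140"}}

```text
clock: 10.5
eef_pos: [575.0, 196.9, 94.4]
tcp_rot: [-3.141, -0.0, 3.041]
contact_force: [2.1, 1.6, 0.8]
opening: 0.511
grasp_force: 21.5
```

Call:
{"name": "step_arm", "arguments": {"plan": "0 0 0 -0.7 0.1 0 140; 0 0 0 -1.4 0.1 0 140; 0 0 0 -2 0.2 0 140; 0 0 0 -2 0.2 0 140"}}

```text
clock: 10.9
eef_pos: [573.1, 197.1, 94.5]
tcp_rot: [-3.142, -0.0, 3.041]
contact_force: [3.4, 1.3, 1.1]
opening: 0.511
grasp_force: 21.5
```

Call:
{"name": "step_arm", "arguments": {"plan": "0 0 0 -0.7 0.1 0 140; 0 0 0 -1.4 0.1 0 140; 0 0 0 -1.4 0.1 0 140"}}

```text
clock: 11.2
eef_pos: [571.7, 197.3, 94.5]
tcp_rot: [3.142, -0.0, 3.041]
contact_force: [3.0, 2.8, 1.0]
opening: 0.511
grasp_force: 21.5
```

Call:
{"name": "step_arm", "arguments": {"plan": "0 0 0 -0.5 0 0 140; 0 0 0 -1 0 0 140; 0 0 0 -1 0 0 140"}}

```text
clock: 11.5
eef_pos: [570.8, 197.3, 94.5]
tcp_rot: [3.141, 0.0, 3.041]
contact_force: [2.4, 2.8, 2.8]
opening: 0.507
grasp_force: 21.6
```

Call:
{"name": "step_arm", "arguments": {"plan": "0 0 0 -0.5 0 0 140; 0 0 0 -1 0 0 140; 0 0 0 -1 0 0 140"}}

```text
clock: 11.8
eef_pos: [570.6, 197.3, 94.6]
tcp_rot: [3.141, 0.002, 3.041]
contact_force: [5.7, 2.5, -1.2]
opening: 0.508
grasp_force: 21.5
```

Call:
{"name": "step_arm", "arguments": {"plan": "0 0 0 -0.5 0 0 140; 0 0 0 -0.8 0 0 140; 0 0 0 -0.8 0 0 140"}}

```text
clock: 12.1
eef_pos: [570.5, 197.3, 94.8]
tcp_rot: [3.141, 0.003, 3.041]
contact_force: [8.1, 0.9, -1.1]
opening: 0.508
grasp_force: 21.4
```

Call:
{"name": "step_arm", "arguments": {"plan": "0 0 0 0.5 0 -0.2 140; 0 0 0 0.7 0 -0.2 140; 0 0 0 0.7 0 -0.2 120; 0 0 0 0.7 0 -0.2 110; 0 0 0 0.7 0 -0.2 100; 0 0 0 0.7 0 -0.2 80; 0 0 0 0.7 0 -0.2 50; 0 0 0 0.7 0 -0.2 30"}}

```text
clock: 12.9
eef_pos: [569.5, 197.1, 94.2]
tcp_rot: [-3.141, -0.0, 3.041]
contact_force: [-0.3, -0.1, 0.4]
opening: 0.882
grasp_force: 0.0
```

Call:
{"name": "step_arm", "arguments": {"plan": "0 0 0 0 0 0 20; 0 0 0 0 0 10 20; 0 0 0 0 0 30 20; 0 0 0 0 0 60 20; 0 0 0 10 0 95 20; 0 0 0 40 0 130 60; 0 0 0 70 0 150 200; 0 0 0 70 0 150 255"}}

```text
clock: 13.7
eef_pos: [644.5, 197.6, 249.2]
tcp_rot: [3.139, 0.008, 3.04]
contact_force: [0.7, 0.7, -0.0]
opening: 0.436
grasp_force: 0.0
```

Run:
```python
from h import *
p,d=grab('side');s=r.sense();print(s['contact_force'],s['eef_pos'],s['opening'])
b=p[160:250,255:375];cv2.imwrite('pics/side5.png',cv2.convertScaleAbs(cv2.resize(b,None,fx=6.6,fy=6.6,interpolation=cv2.INTER_CUBIC)[...,::-1],alpha=2.2))
```

```text
[ 0.23649577  0.57349659 -0.98719415] [641.68060955 197.32390202 246.5806696 ] 0.3485835350849569
```

View pics/side5.png

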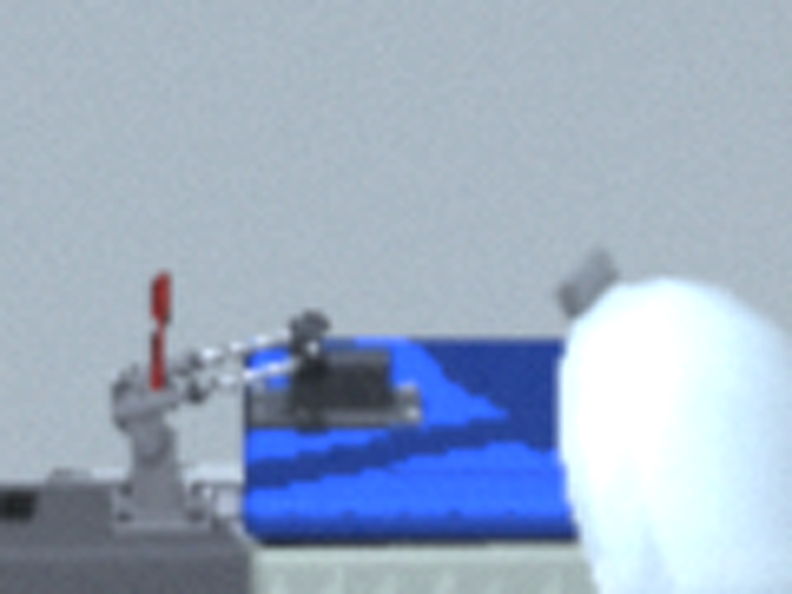

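The crop shows the bail lying level, its balls at (308,325) and (312,355) against the post, so it is caught in the hook. The lever stands upright at (160,330). Next I plan the press arc.

```bash
cat >> h.py <<'E'
S=np.array([610,193.2,-.1])
def tcp(phi,rad,off,a,corner):
    f=np.radians(phi);a=np.radians(a);n=np.array([np.cos(f),np.sin(f)])
    C=np.array([-92,64])+rad*np.array([-np.sin(f),np.cos(f)])+(2+off)*n
    if corner: C=C-11*np.array([-np.cos(a),np.sin(a)])
    q=C+14*np.array([np.sin(a),np.cos(a)]);return b2w(S,[q[0],0,q[1]])
E
python3 - <<'E'
from h import *
p,d=grab('side')
e=r.sense()['eef_pos'];print(e,r.sense()['tcp_rot'],r.sense()['opening'])
print('approach',tcp(0,52,10,40,True)-e,tcp(0,52,10,40,True))
# lever location from red pixels
m=(p[...,0]>70)&(p[...,1]<45)&(p[...,2]<50);m[:,:270]=0;m[:,295:]=0;m[:195]=0;m[225:]=0
v,u=np.nonzero(m);P=w2b(S,pt('side',u,v,d[v,u]));k=d[v,u]<1400
for z0 in range(85,126,8):
    j=k&(abs(P[:,2]-z0)<4); 
    if j.any(): print(z0,j.sum(),P[j].mean(0).round(1),P[j].max(0)[0].round(1))
E
```

```text
[639.73499029 197.07682708 244.76147385] [3.14139412e+00 3.02255369e-04 3.04021605e+00] 0.2584879294544422
approach [ -91.9968631     2.37019752 -125.10751536] [547.73812719 199.44702459 119.6539585 ]
```

Call:
{"name": "step_arm", "arguments": {"plan": "0.8 8 0 -15 0.5 0 255; 1.6 16 0 -35 1 -10 255; 2.4 24 0 -55 1.5 -30 255; 3.2 32 0 -75 2 -55 255; 4 39.8 0 -86 2.4 -80 255; 4 39.8 0 -88 2.4 -95 255; 4 39.8 0 -88 2.4 -105 255; 4 39.8 0 -88 2.4 -105 255"}}

```text
clock: 14.6
eef_pos: [551.2, 199.7, 139.0]
tcp_rot: [-3.14, -0.696, 3.041]
contact_force: [-1.0, -0.1, 0.6]
opening: -0.001
grasp_force: 0.0
```

Run:
```python
from h import *
from scipy.spatial.transform import Rotation as R
p,d=grab('side')
s=r.sense();e=s['eef_pos'];T=R.from_euler('xyz',s['tcp_rot']).as_matrix();print(e,s['tcp_rot'],s['opening'],s['contact_force'],T[:,2].round(3))
print('approach',(tcp(0,52,10,40,True)-e).round(1))
q=p.astype(int);m=(q[...,0]>40)&(q[...,0]>1.8*q[...,1])&(q[...,0]>1.8*q[...,2]);m[:,:268]=0;m[:,298:]=0;m[:195]=0;m[225:]=0
v,u=np.nonzero(m);P=w2b(S,pt('side',u,v,d[v,u]));k=d[v,u]<1400;print(m.sum(),u.mean(),v.min(),v.max())
for z0 in range(85,126,8):
    j=k&(abs(P[:,2]-z0)<4)
    if j.any(): print(z0,j.sum(),P[j].mean(0).round(1),P[j].max(0)[0].round(1))
```

```text
[551.81210435 199.96177229 140.46971264] [-3.14146283 -0.69480995  3.04135698] -0.002959432701291695 [-0.42307847  0.46707987  0.31681875] [-0.637  0.064 -0.768]
approach [ -4.1  -0.5 -20.8]
13 278.61538461538464 202 218
93 4 [-93.4  -9.6  92.1] -91.7
109 1 [-91.1  -8.9 112.6] -91.1
117 4 [-91.4 -10.4 117.8] -90.8
125 3 [-91.5  -9.4 122.7] -90.7
```

Call:
{"name": "step_arm", "arguments": {"plan": "0 0 0 -1 0 -8 255; 0 0 0 -3 -0.5 -15 255; 0 0 0 -4 -0.5 -21 255; 0 0 0 -4 -0.5 -21 255; 0 0 0 -4 -0.5 -21 255"}}

```text
clock: 15.15
eef_pos: [547.7, 199.1, 118.3]
tcp_rot: [-3.141, -0.698, 3.04]
contact_force: [-0.4, 0.6, 0.1]
opening: 0.004
grasp_force: 0.0
```

Run:
```python
from h import *
s=r.sense();e=s['eef_pos'];print(e,s['contact_force'])
for f in range(0,51,5): print(f,40,(tcp(f,52,0,40,True)-e).round(1))
for f in range(50,121,5): print(f,90-f,(tcp(f,41+min(7,(f-50)/5),0,90-f,False)-e).round(1))
```

```text
[547.66878031 199.1223644  118.32338553] [-0.37248619  0.6458847   0.10805275]
0 40 [-9.9  1.3  1.3]
5 40 [-14.4   1.8   1.3]
10 40 [-18.9   2.2   0.9]
15 40 [-23.3   2.7   0.1]
20 40 [-27.7   3.1  -1.1]
25 40 [-31.9   3.5  -2.7]
30 40 [-36.    3.9  -4.6]
35 40 [-39.9   4.3  -6.9]
40 40 [-43.6   4.7  -9.5]
45 40 [-47.    5.1 -12.5]
50 40 [-50.2   5.4 -15.7]
50 40 [-50.2   5.4 -15.7]
55 35 [-54.3   5.8 -17.1]
60 30 [-58.3   6.2 -19. ]
65 25 [-62.2   6.6 -21.2]
70 20 [-65.8   6.9 -23.9]
75 15 [-69.3   7.3 -27. ]
80 10 [-72.5   7.6 -30.4]
85 5 [-75.4   7.9 -34.2]
90 0 [-77.    8.1 -38.3]
95 -5 [-78.2   8.2 -42.6]
100 -10 [-79.    8.3 -46.9]
105 -15 [-79.5   8.3 -51.3]
110 -20 [-79.5   8.3 -55.7]
115 -25 [-79.2   8.3 -60.1]
120 -30 [-78.5   8.2 -64.5]
```

Call:
{"name": "step_arm", "arguments": {"plan": "0 0 0 -5 0.7 1 255; 0 0 0 -9.9 1.3 1.3 255; 0 0 0 -12 1.6 1.3 255; 0 0 0 -14.4 1.8 1.3 255; 0 0 0 -16.5 2 1 255; 0 0 0 -18.9 2.2 0.9 255"}}

```text
clock: 15.75
eef_pos: [529.0, 201.4, 119.3]
tcp_rot: [-3.141, -0.697, 3.041]
contact_force: [3.0, 0.0, 1.5]
opening: 0.006
grasp_force: 1.6
```

Call:
{"name": "step_arm", "arguments": {"plan": "0 0 0 -2.2 0.2 -0.4 255; 0 0 0 -4.4 0.5 -0.8 255; 0 0 0 -6.6 0.7 -1.4 255; 0 0 0 -8.8 0.9 -2 255; 0 0 0 -11 1.1 -2.8 255; 0 0 0 -13 1.3 -3.6 255; 0 0 0 -13 1.3 -3.6 255"}}

```text
clock: 16.45
eef_pos: [515.7, 202.8, 115.9]
tcp_rot: [-3.141, -0.698, 3.041]
contact_force: [4.8, -0.0, 5.6]
opening: 0.001
grasp_force: 2.7
```

Call:
{"name": "step_arm", "arguments": {"plan": "0 0 0 -2 0.2 -0.9 255; 0 0 0 -4.1 0.4 -1.9 255; 0 0 0 -6.1 0.6 -3 255; 0 0 0 -8 0.8 -4.2 255; 0 0 0 -8 0.8 -4.2 255"}}

```text
clock: 16.95
eef_pos: [507.8, 203.5, 111.7]
tcp_rot: [-3.141, -0.698, 3.041]
contact_force: [4.7, 0.8, 5.6]
opening: -0.001
grasp_force: 3.1
```

Call:
{"name": "step_arm", "arguments": {"plan": "0 0 0 -1.9 0.2 -1.3 255; 0 0 0 -3.7 0.4 -2.6 255; 0 0 0 -5.4 0.6 -4.1 255; 0 0 0 -7.1 0.8 -5.6 255; 0 0 0 -8.7 1 -7.2 255; 0 0 0 -10.3 1.1 -8.8 255; 0 0 0 -10.3 1.1 -8.8 255"}}

```text
clock: 17.65
eef_pos: [496.6, 204.8, 103.3]
tcp_rot: [-3.141, -0.7, 3.041]
contact_force: [1.3, 0.9, 8.4]
opening: 0.005
grasp_force: 3.5
```

Call:
{"name": "step_arm", "arguments": {"plan": "-0.2 -2.5 0 -2 0.2 -0.7 255; -0.5 -5 0 -4.1 0.4 -1.4 255; -0.7 -7.5 0 -6.1 0.6 -2.3 255; -1 -10 0 -8.1 0.8 -3.3 255; -1 -10 0 -8.1 0.8 -3.3 255"}}

```text
clock: 18.15
eef_pos: [489.7, 205.5, 99.9]
tcp_rot: [3.141, -0.519, 3.041]
contact_force: [5.6, -0.8, 2.5]
opening: -0.001
grasp_force: 2.8
```

Call:
{"name": "step_arm", "arguments": {"plan": "-0.2 -2.5 0 -2 0.2 -1.1 255; -0.5 -5 0 -3.9 0.4 -2.2 255; -0.7 -7.5 0 -5.7 0.6 -3.5 255; -1 -10 0 -7.5 0.7 -4.9 255; -1 -10 0 -7.5 0.7 -4.9 255"}}

```text
clock: 18.65
eef_pos: [482.7, 206.2, 94.7]
tcp_rot: [3.141, -0.343, 3.042]
contact_force: [6.4, -0.2, 2.0]
opening: 0.001
grasp_force: 3.5
```

```bash
cat >> h.py <<'E'
def lever():
    p,d=grab('side');q=p.astype(int);m=(q[...,0]>40)&(q[...,0]>1.8*q[...,1])&(q[...,0]>1.8*q[...,2])&(d<1400)&(d>0);m[:,:245]=0;m[:,298:]=0;m[:190]=0;m[250:]=0
    v,u=np.nonzero(m);print('px',sorted(zip(u.tolist(),v.tolist())))
    P=w2b(S,pt('side',u,v,d[v,u]));i=np.argsort(P[:,0]);print(P[i][:,[0,2,1]].round(0).tolist())
E
python3 - <<'E'
from h import *
lever();s=r.sense();print(s['contact_force'],w2b(S,s['eef_pos']))
E
```

```text
px [(253, 218), (253, 219), (253, 220), (254, 217), (254, 218), (254, 219), (254, 220), (254, 221), (255, 217), (255, 218), (255, 219), (255, 220), (255, 221), (256, 218), (256, 219), (256, 220), (256, 221), (257, 221), (258, 221), (259, 222), (260, 222), (261, 222), (261, 223), (262, 223), (263, 223), (264, 223), (264, 224), (265, 223), (265, 224), (266, 222), (266, 223), (266, 224), (267, 222), (267, 223), (267, 224), (267, 225), (268, 223), (269, 223)]
[[-149.0, 86.0, 2.0], [-148.0, 87.0, -6.0], [-148.0, 86.0, -8.0], [-146.0, 90.0, -1.0], [-146.0, 88.0, -3.0], [-146.0, 88.0, -7.0], [-146.0, 84.0, -10.0], [-146.0, 87.0, -11.0], [-144.0, 89.0, 0.0], [-144.0, 88.0, -1.0], [-144.0, 87.0, -5.0], [-144.0, 84.0, -10.0], [-144.0, 86.0, -8.0], [-142.0, 86.0, 3.0], [-142.0, 85.0, -1.0], [-141.0, 88.0, -12.0], [-141.0, 87.0, -16.0], [-139.0, 84.0, -11.0], [-137.0, 84.0, -10.0], [-135.0, 81.0, -8.0], [-133.0, 82.0, -11.0], [-131.0, 80.0, -7.0], [-131.0, 79.0, -10.0], [-129.0, 79.0, -9.0], [-127.0, 78.0, -7.0], [-125.0, 77.0, -11.0], [-124.0, 81.0, -15.0], [-123.0, 75.0, -7.0], [-123.0, 77.0, -6.0], [-121.0, 77.0, -0.0], [-121.0, 76.0, -4.0], [-120.0, 78.0, -13.0], [-119.0, 77.0, 0.0], [-118.0, 76.0, -4.0], [-118.0, 76.0, -9.0], [-118.0, 76.0, -14.0], [-116.0, 76.0, -4.0], [-114.0, 76.0, -3.0]]
[ 5.38812513 -0.47102626  1.77350778] [-127.90653035    0.18602599   94.66063414]
```

Call:
{"name": "step_arm", "arguments": {"plan": "-0.2 -2.5 0 -1.6 0.2 -1.5 255; -0.5 -5 0 -3.2 0.4 -3.1 255; -0.7 -7.5 0 -4.6 0.6 -4.8 255; -1 -10 0 -5.9 0.7 -6.5 255; -1 -10 0 -5.9 0.7 -6.5 255"}}

```text
clock: 19.2
eef_pos: [475.1, 206.6, 87.8]
tcp_rot: [-3.141, -0.172, 3.041]
contact_force: [1.2, -0.0, 2.0]
opening: 0.0
grasp_force: 1.0
```

Call:
{"name": "step_arm", "arguments": {"plan": "-0.2 -2.5 0 -1.3 0.1 -1.9 255; -0.5 -5 0 -2.4 0.3 -3.9 255; -0.7 -7.5 0 -3.4 0.4 -5.9 255; -1 -10 0 -4.2 0.5 -7.9 255; -1 -10 0 -4.2 0.5 -7.9 255"}}

```text
clock: 19.7
eef_pos: [469.4, 206.6, 79.1]
tcp_rot: [-3.14, -0.001, 3.042]
contact_force: [-0.0, -0.1, 0.2]
opening: 0.0
grasp_force: 0.0
```

Run:
```python
from h import *
lever();s=r.sense();print(s['contact_force'],w2b(S,s['eef_pos']))
```

```text
px [(253, 233), (253, 234), (253, 235), (253, 236), (254, 232), (254, 233), (254, 234), (254, 235), (254, 236), (255, 231), (255, 232), (255, 233), (255, 234), (255, 235), (255, 236), (256, 231), (256, 232), (256, 233), (256, 234), (256, 235), (257, 231), (257, 232), (257, 233), (257, 234), (258, 231), (258, 232), (258, 233), (258, 234), (259, 230), (259, 231), (259, 232), (259, 233), (259, 234), (260, 230), (260, 231), (260, 232), (260, 233), (261, 230), (261, 231), (261, 232), (261, 233), (262, 230), (262, 231), (262, 232), (262, 233), (263, 229), (263, 230), (263, 231), (263, 232), (263, 233), (264, 229), (264, 230), (264, 231), (264, 232), (265, 229), (265, 230), (265, 231), (265, 232), (266, 229), (266, 230), (266, 231), (266, 232), (267, 229), (267, 230), (267, 231), (267, 232)]
[[-150.0, 53.0, -3.0], [-150.0, 49.0, -10.0], [-150.0, 53.0, -9.0], [-150.0, 52.0, -12.0], [-148.0, 54.0, 1.0], [-148.0, 52.0, -7.0], [-148.0, 51.0, -9.0], [-148.0, 55.0, -7.0], [-147.0, 51.0, -15.0], [-146.0, 53.0, 7.0], [-146.0, 52.0, 5.0], [-146.0, 47.0, -6.0], [-146.0, 50.0, -7.0], [-145.0, 54.0, -7
[... 535 characters left out ...]
2.0, 55.0, -4.0], [-132.0, 58.0, -5.0], [-132.0, 57.0, -12.0], [-130.0, 57.0, -3.0], [-130.0, 59.0, -3.0], [-130.0, 58.0, -11.0], [-130.0, 57.0, -14.0], [-128.0, 57.0, 7.0], [-128.0, 59.0, -3.0], [-128.0, 60.0, -9.0], [-128.0, 58.0, -11.0], [-128.0, 57.0, -14.0], [-126.0, 59.0, 2.0], [-126.0, 58.0, -1.0], [-126.0, 57.0, -4.0], [-125.0, 58.0, -11.0], [-124.0, 60.0, 2.0], [-124.0, 58.0, -0.0], [-123.0, 58.0, -10.0], [-123.0, 61.0, -12.0], [-121.0, 60.0, 0.0], [-121.0, 60.0, -5.0], [-121.0, 59.0, -8.0], [-121.0, 59.0, -13.0], [-119.0, 60.0, -5.0], [-119.0, 62.0, -4.0], [-119.0, 58.0, -11.0], [-119.0, 60.0, -10.0]]
[-0.16492751 -0.42794595  0.38047352] [-140.41435279   -0.32458498   79.39233693]
```

Call:
{"name": "step_arm", "arguments": {"plan": "0 0 0 0 0 -3 255; 0 0 0 0 0 -6 255; 0 0 0 0 0 -8 255; 0 0 0 0 0 -8.5 255; 0 0 0 0 0 -8.5 255"}}

```text
clock: 20.25
eef_pos: [471.8, 207.1, 71.3]
tcp_rot: [3.142, 0.003, 3.041]
contact_force: [0.3, 0.1, -0.6]
opening: -0.0
grasp_force: 0.0
```

Call:
{"name": "step_arm", "arguments": {"plan": "0 0 0 0 0 -0.5 255; 0 0 0 0 0 -1 255; 0 0 0 0 0 -1 255"}}

```text
clock: 20.55
eef_pos: [472.0, 207.3, 70.7]
tcp_rot: [3.141, 0.004, 3.041]
contact_force: [-0.8, -0.4, 2.8]
opening: 0.0
grasp_force: 1.2
```

Contact came at the height predicted for home. I'll press slightly more to confirm the stop, then retreat.

Call:
{"name": "step_arm", "arguments": {"plan": "0 0 0 0 0 -0.5 255; 0 0 0 0 0 -0.8 255; 0 0 0 0 0 -0.8 255"}}

```text
clock: 20.85
eef_pos: [472.1, 207.3, 70.3]
tcp_rot: [3.141, 0.004, 3.041]
contact_force: [-2.1, -1.0, 8.8]
opening: -0.004
grasp_force: 4.7
```

Call:
{"name": "step_arm", "arguments": {"plan": "0 0 0 0 0 5 255; 0 0 0 0 0 20 255; 0 0 0 0 0 50 255; 0 0 0 0 0 90 255; 0 0 0 0 0 130 255; 0 0 0 0 0 150 255; 0 0 0 0 0 150 255; 0 0 0 0 0 150 255"}}

```text
clock: 21.65
eef_pos: [471.6, 207.2, 219.6]
tcp_rot: [3.141, 0.004, 3.041]
contact_force: [-1.0, 0.5, 0.3]
opening: -0.002
grasp_force: 0.0
```

Run:
```python
from h import *
lever();s=r.sense();print(s['contact_force'],s['eef_pos'],s['clock'])
p,d=load('side');m=(p[...,2].astype(int)>90)&(p[...,2]>2*p[...,0].astype(int))&(d>0);m[:, :293]=0;m[:,338:]=0;m[:205]=0;m[238:]=0
v,u=np.nonzero(m);Q=w2b(S,pt('side',u,v,d[v,u]));Q=Q[abs(Q[:,1])<65]
c=np.linalg.lstsq(np.c_[Q[:,0],Q[:,1],np.ones(len(Q))],Q[:,2],rcond=None)[0];print(c,c@[-45,0,1])
# dark keeper/bar heights along post
a=d[200:222,296:312];V,U=np.mgrid[200:222,296:312];P=w2b(S,pt('side',U,V,a));k=(P[...,2]>85)&(abs(P[...,1])<30);print(P[k].max(0),P[k].min(0),k.sum())
```

```text
px [(253, 233), (253, 234), (253, 235), (253, 236), (254, 232), (254, 233), (254, 234), (254, 235), (254, 236), (255, 231), (255, 232), (255, 233), (255, 234), (255, 235), (255, 236), (256, 231), (256, 232), (256, 233), (256, 234), (256, 235), (257, 231), (257, 232), (257, 233), (257, 234), (258, 231), (258, 232), (258, 233), (258, 234), (259, 230), (259, 231), (259, 232), (259, 233), (259, 234), (260, 230), (260, 231), (260, 232), (260, 233), (260, 234), (261, 230), (261, 231), (261, 232), (261, 233), (262, 230), (262, 231), (262, 232), (262, 233), (263, 229), (263, 230), (263, 231), (263, 232), (263, 233), (264, 229), (264, 230), (264, 231), (264, 232), (265, 229), (265, 230), (265, 231), (265, 232), (266, 229), (266, 230), (266, 231), (266, 232), (267, 229), (267, 230), (267, 231)]
[[-150.0, 51.0, -4.0], [-150.0, 53.0, -4.0], [-150.0, 50.0, -11.0], [-149.0, 53.0, -14.0], [-148.0, 54.0, -0.0], [-148.0, 48.0, -9.0], [-148.0, 51.0, -10.0], [-147.0, 54.0, -10.0], [-147.0, 56.0, -9.0], [-146.0, 54.0, 5.0], [-146.0, 48.0, -9.0], [-145.0, 56.0, -5.0], [-145.0, 53.0, -9.0], [-145.0, 52.0,
[... 688 characters left out ...]
, [-130.0, 57.0, -9.0], [-128.0, 59.0, 4.0], [-128.0, 60.0, -4.0], [-128.0, 59.0, -7.0], [-128.0, 56.0, -11.0], [-128.0, 58.0, -10.0], [-126.0, 58.0, 5.0], [-126.0, 58.0, -1.0], [-125.0, 59.0, -8.0], [-125.0, 59.0, -12.0], [-124.0, 61.0, -1.0], [-123.0, 60.0, -4.0], [-123.0, 59.0, -7.0], [-123.0, 58.0, -11.0], [-121.0, 61.0, -2.0], [-121.0, 57.0, -9.0], [-121.0, 61.0, -7.0], [-121.0, 60.0, -9.0], [-119.0, 61.0, -2.0], [-119.0, 61.0, -7.0], [-119.0, 60.0, -9.0]]
[-0.22370598 -0.15174869 -0.31837871] [471.17918417 206.97260405 218.79008027] 21.7
[1.68032183e-02 5.83846732e-03 7.44240361e+01] 73.66789128659292
[-22.53825327  19.63568442 107.20239247] [-55.41973575 -27.63205575  85.05392666] 124
```

Run:
```python
from h import *
p0=cv2.imread('pics/side0.png')[...,::-1]
F=[grab('side') for _ in range(6)]
p=np.mean([f[0] for f in F],0);a=lambda P:P[...,2].astype(float)-P[...,0]
def edge(P,u,lo=236,hi=248):
    c=a(P)[lo:hi,u-1:u+2].mean(1);g=-(np.diff(c));g[g<0]=0;return (g*(np.arange(lo,hi-1)+.5)).sum()/g.sum()
print('near lower lid edge shift by column',[(u,round(edge(p,u)-edge(p0,u),2)) for u in range(296,340,6)])
S0=S
print('expected shift front shut', proj('side',b2w(S,[-60,-72,58]))-proj('side',b2w(S,[-60,-72,61])))
for f in F[:3]:
    P,d=f;m=(P[...,2].astype(int)>90)&(P[...,2]>2*P[...,0].astype(int))&(d>0);m[:,:293]=0;m[:,338:]=0;m[:205]=0;m[238:]=0
    v,u=np.nonzero(m);Q=w2b(S,pt('side',u,v,d[v,u]));Q=Q[abs(Q[:,1])<65]
    c=np.linalg.lstsq(np.c_[Q[:,0],Q[:,1],np.ones(len(Q))],Q[:,2],rcond=None)[0];print(len(Q),c.round(4),c@[-45,0,1])
for n,b in(('ballnear',None),):
    d=np.median([f[1] for f in F],0)[200:225,290:315];V,U=np.mgrid[200:225,290:315];P=w2b(S,pt('side',U,V,d));k=(P[...,1]<-15)&(P[...,1]>-28)&(P[...,2]>85)&(P[...,0]<-25)
    print('near ball',k.sum(),P[k].mean(0))
```

```text
near lower lid edge shift by column [(296, np.float64(0.91)), (302, np.float64(0.91)), (308, np.float64(0.78)), (314, np.float64(0.64)), (320, np.float64(0.54)), (326, np.float64(0.47)), (332, np.float64(0.33)), (338, np.float64(0.17))]
expected shift front shut [0.03388735 1.3051255 ]
763 [1.89000e-02 3.90000e-03 7.43905e+01] 73.53912397912735
767 [1.78000e-02 5.60000e-03 7.43991e+01] 73.59936702748863
764 [1.49000e-02 5.00000e-03 7.44242e+01] 73.75202660374072
near ball 22 [-46.66060691 -20.05010216  95.49638218]
```

```bash
python3 -c "
from rig import r
print(r.sign_off())"
```

```text
the job is handed in; nothing more can be done
None
```

The job is handed in: the bail is seated in the keeper's hook, the red lever is home against its stop, and the lid is held down with its front about 2.5 mm lower (about 3 mm expected). The arm has been lifted clear, and it never came near the cup, timer or meter.

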